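# Fish the key out of the slot with the hooked pick

## Robot

A 6-joint arm with a two-finger parallel gripper is mounted at the origin on a cart in front of the work surface, level with it; the furniture and walls round the work are solid. World frame = base frame: x ahead of the robot, y to its left, z up, the work surface at z = 0. Lengths are in m, angles in rad, forces in N, time in s.
With the tool pointing down it reaches from about 0.425 to 0.95 m from the base axis. Payload 3.5 kg.
Tool frame: the origin (TCP) lies midway between the tips of the shut fingers; the grasp point (between the pads) lies 19 mm behind it; z points along the fingers, y is the line along which they close (so a half turn about z gives the same grasp; the last joint's range is limited). The gripper opens to 85 mm and grips with 20 to 120 N. Pads are 22 mm wide; open, the fingers measure 114 mm over their backs; the gripper's body (76 mm by 85 mm) begins 54 mm behind the grasp point. The pads swing forward as they close: fully open they stand 13 mm farther back than shut.
Start: joints at [0.986, 0.286, 1.577, -0, 1.279, -0.15], TCP at [0.284, 0.612, 0.231] pointing down, gripper open.
Joint ranges: [-2.77, 2.77], [-0.9, 2.22], [0.21, 2.48], [-1.53, 4.67], [0.24, 2.81], [-2.84, 2.84]. Speed limits (rad/s): [2.79, 2.79, 3.14, 3.14, 3.14, 3.14].

## Interface

Orientations are given as a unit quaternion [x, y, z, w].
In Python, from plant import * gives the robot as it stands.
- The arm moves only by the tool move_arm, never from a script. Its argument "moves" is a list of rows, each a list of 3 entries, a list of its own where there are three numbers: the opening, from 0 (shut) to 1 (fully open), then the shift along the tool's x, y, z in m, then the turn, a rotation vector about the tool's x, y, z in rad. A call has exactly 10 rows; each row shifts and turns the commanded pose from where the row before left it, along the tool's axes as they then stand; what a row does not reach is not made up. A row lasts 1/12 s, in which the tool goes at most 41.7 mm and 7.16 degrees, less where a joint would pass 70% of its speed; a pose out of reach is approached as far as the arm can. A call is refused whole if a number of a shift passes 0.0417 or a number of a turn 0.125, either way. A call with a gripper value outside its range is refused whole. The fingers move at their own pace and stop on an object; "grip_force" is the grip in N (left out, the last holds). Time passes only in rows, so rows that do not move let the fingers close, or fill a call up. It gives the time, the measured TCP pose, the force, the opening and the grip force at its end, in the units of the state.
- get_state(): the state, without advancing time (a new reading comes with each control period).
- read_camera(name): name is "scene" or "side" or "wrist"; returns the picture (384x512x3 uint8, red, green, blue); there is no depth.
- camera_params(name): a dict with "fx", "fy", "cx", "cy" (pixels), "rvec" (rotation vector, rad) and "tvec" (3), from world to camera coordinates, as OpenCV has them; the wrist camera has in their place "tool_from_camera" (4x4, takes a point from camera to tool coordinates, whose origin is the TCP and whose axes are the flange's). Camera axes: x right, y down, z forward; pixel columns grow to the right and rows downward; lengths in m; the calibration is good to about 2 mm. A picture is of the moment at which its call begins: read the wrist's pose just before it. camera_params takes no time and is no camera call.
- sign_off(): hands the job in; it is judged then, once.
The state is a dict: "time": time; "qpos": joint angles; "dq": joint speeds; "joint_efforts": joint torques, N m; "eef_pos": TCP position; "tcp_rot": TCP orientation; "contact_force": force on the tool from outside, world axes, zero at the start; "wrist_torque": the same for the moment, N m; "opening": opening from 0.0 (shut) to 1.0 (fully open); "finger_force": force on a finger pad.
Only numpy, scipy, OpenCV 4.12 (cv2) and the standard library are available. Lean on these libraries where they do the work, as an engineer would, in place of code of your own. Each camera call takes 0.05 s, during which the arm holds its last target. There are 200 camera calls.

## Task

A small steel key has slipped back into the narrow roofed slot of the white unit. Snap the hooked pick forward out of its clip, use it (not the fingers) to drag the key out of the slot until the whole key lies on the open steel apron in front, then stand the pick hook-down in the steel pot and let go. Leave the other things where they are and the pot upright.

Things in the scene. Friction and masses are not known exactly. Their poses are not given: they have to be found in the camera images.
- slot_mouth (a point): Middle of the mouth of the white unit's roofed slot, on the slot's floor, directly below the roof's front edge. +x runs level into the slot (deeper), y across it, z up. The slot is 36 mm wide and 112 mm deep; its floor is 6 mm above the worktop and its roof 56 mm above the floor.
- unit: The white unit, fixed: housing 140 mm wide, 120 mm deep, 84 mm high. In front of the slot (-x) its floor goes on as an open steel apron, 110 mm long, 60 mm wide between low rims (tops 8 mm above the apron); a like rim closes its front end. Origin 6 mm below slot_mouth, same axes.
- key_eye (a point): Flat steel key lying on the slot floor, about 40 g, 6 mm thick, 60 mm long: a round bow of 32 mm with an eye (through hole) of 20 mm, then a blade. This point: centre of the eye, half-way up (3 mm above the floor); +x along the blade. At the start the eye is 11 to 19 mm inside the mouth, bow nearest the mouth, blade pointing in.
- key_end (a point): Far end of the key's blade, 44 mm from the eye's centre along the key's +x, half-way up. The blade is 8 mm wide with two small cross bars, the widest 16 mm.
- key: The key itself; as key_eye, but its origin is at the underside.
- pick_grip (a point): Hooked pick, aluminium and steel, 60 g, 190 mm long, upright in the clip at the start, hook down. This point: centre of its grip, a square block 16 x 16 mm, 42 mm long, at its top. z runs up the pick's straight axis; the sides of the square face its x and y; the hook points to its -x.
- pick: The pick itself; origin on its axis, 169 mm below pick_grip, level with the hook's lowest point. Below pick_grip along the axis: collar of 20 mm diameter at 19 to 25 mm, round bar of 14 mm at 25 to 57 mm, second collar of 20 mm at 57 to 63 mm, then a straight shank of 5 mm diameter to the bend at 157.5 mm.
- pick_tip (a point): End of the hook: centre of its round end of 2.5 mm radius, 10.7 mm to -x and 166.5 mm below pick_grip in the pick's frame. From the bend a straight prong, 14 mm long and 5 mm thick, goes to it, turned 50 degrees off the shank's line: down and to -x. With the pick's top leaned 42 degrees to -x it points nearly straight down.
- pick_bar (a point): Middle of the pick's round bar, on its axis, 42 mm below pick_grip. Held in the clip at the start.
- clip (a point): Centre of the sprung C-shaped clip where the pick's bar sits, 135 mm above the worktop. It opens to its -x, roughly to the robot. The two plastic jaws, 16 mm high, at y = +/-11 mm, spring apart and let the bar out when it is pulled level to -x with about 5 to 10 N; free after 20 mm. The pick's collars stop it from being lifted out upward.
- stand: The clip stand, fixed: base plate 90 x 80 x 8 mm, on which the pick's hook rests, and behind the clip (18 to 30 mm to its +x) a post 146 mm high. Origin on the worktop 135 mm below clip, same axes.
- pot_in (a point): Plain round steel pot, loose, 0.5 kg, open at the top: 72 mm outside diameter, 66 mm inside, 120 mm high. This point: centre of its inner floor, 5 mm above the worktop.
- specimen_jar: Bystander: cream jar with lid, 46 mm across, 72 mm high; origin under its centre.
- specimen_cup: Bystander: white cup with lid, 66 mm across, 70 mm high; origin under its centre.
- note_pad: Bystander: pad of paper slips, 68 x 68 x 16 mm; origin under its centre.
- cover_slips: Bystander: small carton, 62 x 63 x 30 mm; origin under its centre.
Not all that is in view belongs to the job. What is shaped like the pick but green is not meant. What is shaped like the part that bears pot_in but green is not meant.

How it is judged:
By the outcome, as a careful person would: the job done as asked, in the order asked, and still so for the second after the job is handed in, with the robot touching nothing.
It also fails if it takes over 72 s, if anything falls off the work surface, if the arm or the gripper's body presses on something with over 40 N, if the wrist force passes 120 N, or if a joint passes its speed limit or range.

## Working session

There is one attempt and no reset: what is moved stays moved. The work goes in short steps, Python scripts to look and compute and a tool call to move; the robot and the scene stay as the last step left them, time stands still between calls to the robot, and variables do not carry over. Pictures are saved under pics/ and viewed, at most 10 in all, crops included, and the job is handed in when it is done.

Besides the shell and the picture viewer there is one more tool, called after "Call:" as name(argument=value, ...), one argument or row to a line, values as JSON. move_arm: Moves the arm, as the interface text tells. Its arguments: {"type":"object","properties":{"moves":{"type":"array"},"grip_force":{"type":"number"}},"required":["moves"]}

```bash
ls; mkdir -p pics
python3 - <<'E'
from plant import *
import cv2,numpy as np
s=get_state();print({k:np.round(v,4).tolist() for k,v in s.items()})
a=read_camera("scene");b=read_camera("side")
cv2.imwrite("pics/a.png",a[:,:,::-1]);cv2.imwrite("pics/b.png",b[:,:,::-1])
for n in("scene","side","wrist"):print(n,camera_params(n))
E
```

```text
pics
{'time': 0.0, 'qpos': [0.986, 0.2871, 1.5782, 0.0, 1.2786, -0.15], 'dq': [0.0004, 0.0009, -0.0008, 0.001, 0.0004, -0.0009], 'joint_efforts': [-0.0006, -40.5973, -29.2629, -0.0001, 0.0056, 0.0], 'eef_pos': [0.2839, 0.6116, 0.23], 'tcp_rot': [0.2157, 0.9765, -0.0011, -0.0004], 'contact_force': [-0.1674, 0.1889, 0.3184], 'wrist_torque': [0.0234, -0.0244, -0.0352], 'finger_force': 0.0, 'opening': 1.0047}
scene {'fx': 497.4475935097668, 'fy': 497.4475935097668, 'cx': 262.87676106527863, 'cy': 194.13960037527212, 'rvec': array([ 0.9882904 , -2.26967159,  1.24091811]), 'tvec': array([0.28887113, 0.35497817, 1.67484079])}
side {'fx': 464.4817527942057, 'fy': 464.4817527942057, 'cx': 261.7923529755964, 'cy': 195.27651324176622, 'rvec': array([ 1.56575053, -1.52526579,  0.9043631 ]), 'tvec': array([-0.1228006 ,  0.36231974,  1.25915256])}
wrist {'fx': 344.0674380200043, 'fy': 344.0674380200043, 'cx': 256.92037176163427, 'cy': 199.18085353484722, 'tool_from_camera': array([[-1.37862283e-03, -9.53805960e-01, -3.00420188e-01,
         7.70252195e-02],
       [ 9.99998774e-01, -1.09194592e-03, -1.12215035e-03,
        -6.85114524e-04],
       [ 7.42271093e-04, -3.00421367e-01,  9.53806297e-01,
        -1.42155923e-01],
       [ 0.00000000e+00,  0.00000000e+00,  0.00000000e+00,
         1.00000000e+00]])}
```

Run:
```python
import cv2
for n in "ab":
    i=cv2.imread(f"pics/{n}.png");cv2.imwrite(f"pics/{n}2.png",cv2.resize(i,(800,600),interpolation=cv2.INTER_CUBIC))
```

```text
(no output)
```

View pics/a2.png

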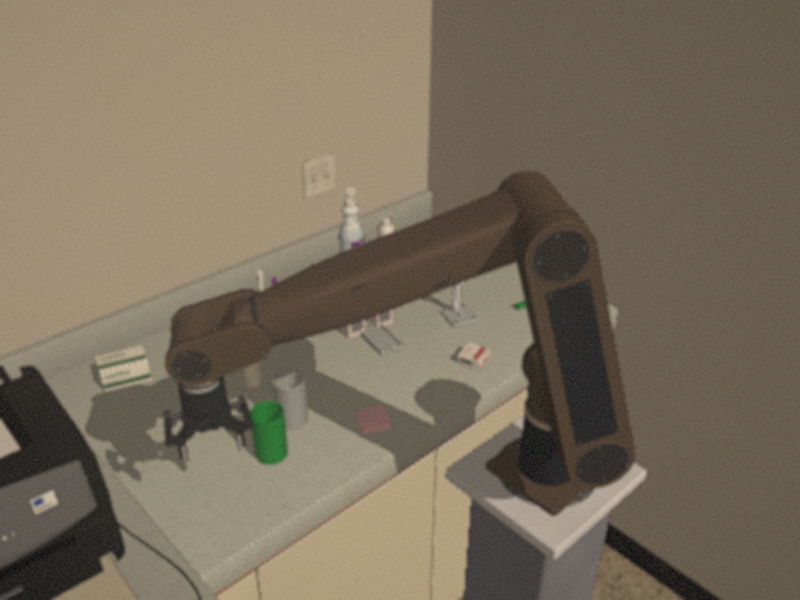

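View pics/b2.png

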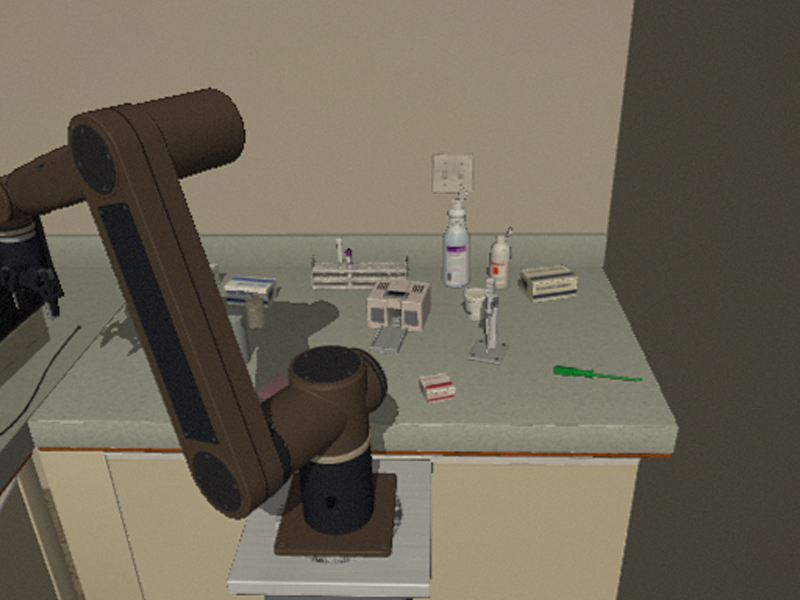

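The scene camera shows the steel pot behind the green one at about (290,400) of the 800 px view, and the stand at (457,310). In the side view the unit is at (400,310), the apron at (388,340), and the stand with the pick at (490,340).

Run:
```python
import cv2
b=cv2.imread("pics/b.png")[170:236,225:335];cv2.imwrite("pics/b3.png",cv2.resize(b,None,fx=7,fy=7,interpolation=cv2.INTER_CUBIC))
a=cv2.imread("pics/a.png")[175:295,165:320];cv2.imwrite("pics/a3.png",cv2.resize(a,None,fx=5,fy=5,interpolation=cv2.INTER_CUBIC))
```

```text
(no output)
```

View pics/b3.png

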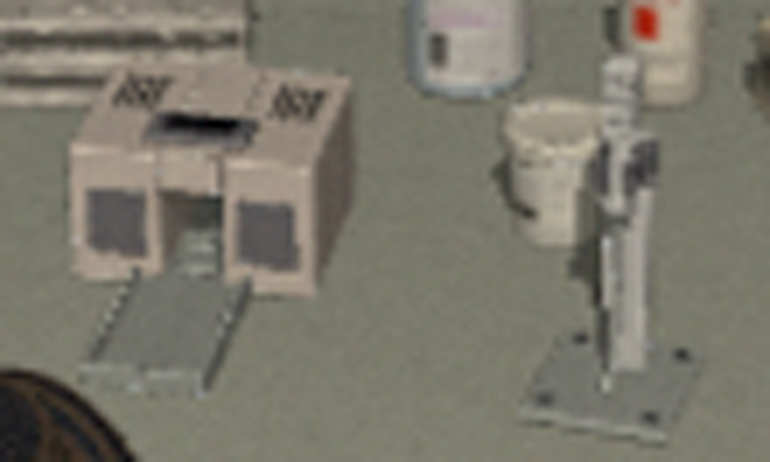

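View pics/a3.png

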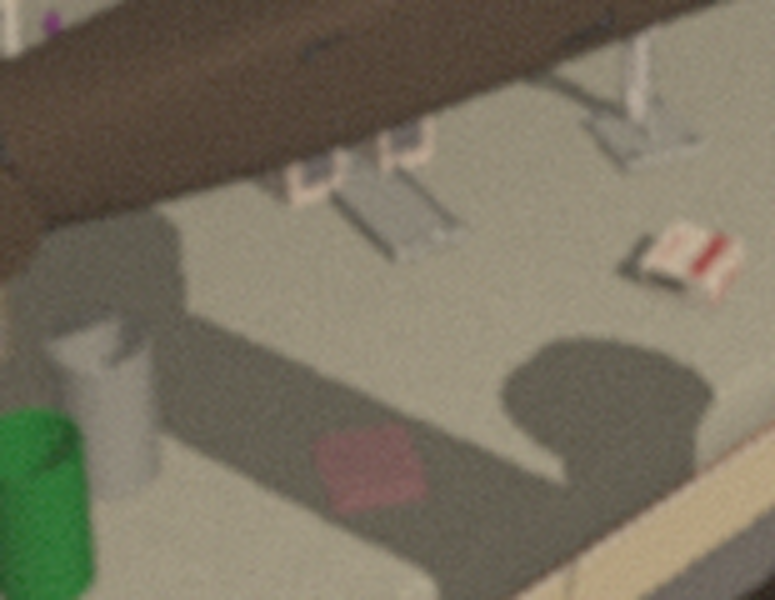

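```bash
cat > h.py <<'E'
from plant import *
import numpy as np, cv2
from scipy.spatial.transform import Rotation as R
from scipy.optimize import least_squares
def proj(n,P,st=None):
    c=camera_params(n);P=np.atleast_2d(P)
    if n=="wrist":
        T=c["tool_from_camera"];r=R.from_quat(st["tcp_rot"]).as_matrix()
        t=(P-st["eef_pos"])@r; q=(t-T[:3,3])@T[:3,:3]
    else: q=P@cv2.Rodrigues(c["rvec"])[0].T+c["tvec"]
    return np.c_[c["fx"]*q[:,0]/q[:,2]+c["cx"],c["fy"]*q[:,1]/q[:,2]+c["cy"]]
def ray(n,uv,st=None):
    c=camera_params(n);d=np.array([(uv[0]-c["cx"])/c["fx"],(uv[1]-c["cy"])/c["fy"],1])
    if n=="wrist":
        T=c["tool_from_camera"];r=R.from_quat(st["tcp_rot"]).as_matrix()
        return np.array(st["eef_pos"])+r@T[:3,3], r@T[:3,:3]@d
    M=cv2.Rodrigues(c["rvec"])[0];return -M.T@c["tvec"],M.T@d
def atz(n,uv,z,st=None):
    o,d=ray(n,uv,st);return o+d*(z-o[2])/d[2]
def frame(p,P):  # planar pose x,y,yaw
    c,s=np.cos(p[2]),np.sin(p[2]);P=np.asarray(P,float)
    return np.c_[p[0]+c*P[:,0]-s*P[:,1],p[1]+s*P[:,0]+c*P[:,1],P[:,2]]
def fit(n,P,uv,p0,st=None):
    r=least_squares(lambda p:(proj(n,frame(p,P),st)-uv).ravel(),p0,loss='soft_l1')
    return r.x,np.round(proj(n,frame(r.x,P),st)-uv,1)
E
python3 - <<'E'
from h import *
st=get_state();w=read_camera("wrist")
cv2.imwrite("pics/w0.png",cv2.resize(w[:,:,::-1],(800,600)))
b=lambda L:(np.array(L)+.5)/7-.5+[225,170]
U=[[0,70,0],[0,-70,0],[0,70,84],[0,-70,84],[120,-70,84],[120,70,84],[-110,32,14],[-110,-32,6]]
print(fit("side",np.array(U)/1e3,b([[72,278],[318,295],[70,150],[320,168],[355,80],[112,65],[85,370],[205,390]]),[.6,0,0]))
for q in [[522,412],[665,436],[702,352],[560,335]]:print(atz("side",b([q])[0],.008))
print("grip top",atz("side",b([[620,62]])[0],.198),"mid",atz("side",b([[622,95]])[0],.177),"hook",atz("side",b([[606,385]])[0],.0105))
a=lambda q:(np.array(q)+.5)/5-.5+[165,175]
for q in [[45,348],[155,332]]:print("rim",atz("scene",a(q),.12))
print("botL,R,low",[atz("scene",a(q),0) for q in [[88,488],[160,475],[125,502]]])
E
```

```text
(array([ 0.64441256, -0.06140824, -0.1651321 ]), array([[ 0.2,  0.7],
       [-0.3,  1.2],
       [-0.5,  0.1],
       [-0.8,  0.3],
       [-0.2, -0.6],
       [ 0.9, -0.9],
       [ 0.6, -0.6],
       [ 0.3, -0.1]]))
[ 0.5061673  -0.24057214  0.008     ]
[ 0.48333581 -0.31308294  0.008     ]
[ 0.56805856 -0.33901139  0.008     ]
[ 0.5856134  -0.26382974  0.008     ]
grip top [ 0.53110594 -0.28665433  0.198     ] mid [ 0.53646506 -0.28867912  0.177     ] hook [ 0.52945224 -0.28541821  0.0105    ]
rim [0.51202933 0.34115199 0.12      ]
rim [0.47498619 0.27438538 0.12      ]
botL,R,low [array([0.49032021, 0.33173914, 0.        ]), array([0.46666179, 0.28550251, 0.        ]), array([0.46047319, 0.32104911, 0.        ])]
```

View pics/w0.png

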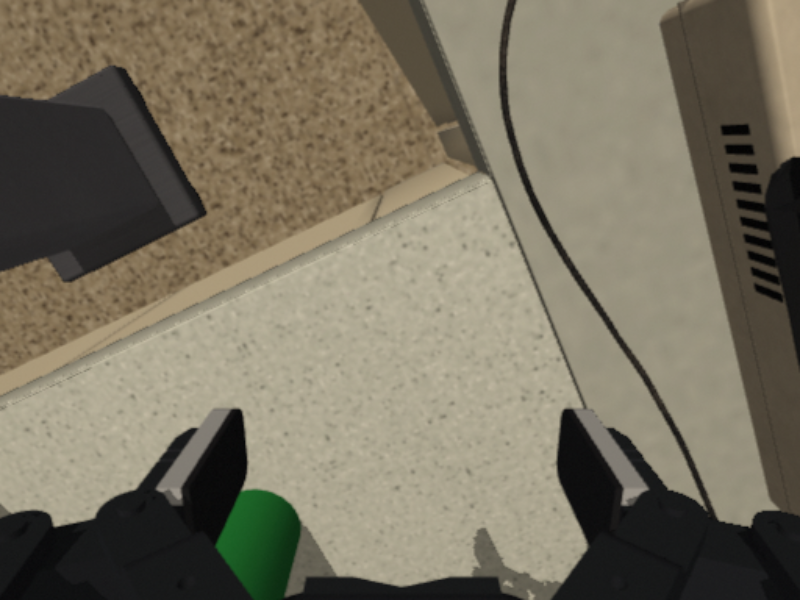

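The wrist view shows the green pot at about (255,540), with the steel pot out of view. The unit mouth fits at (0.644,-0.061) with yaw -0.165, the pick is near (0.532,-0.287) with stand yaw about -0.29, and the pot is near (0.49,0.31).

```bash
cat >> h.py <<'E'
from scipy.linalg import logm,expm
def rot(yaw,tilt=0):  # tool down, -x tool along yaw; tilt>0: tool points forward
    return R.from_euler('z',yaw)*R.from_euler('y',-tilt)*R.from_matrix(np.diag([-1.,1,-1]))
def T4(p,r):
    T=np.eye(4);T[:3,:3]=r.as_matrix();T[:3,3]=p;return T
def cur(st=None):
    st=st or get_state();return T4(st["eef_pos"],R.from_quat(st["tcp_rot"]))
def plan(A,B,n):
    D=np.linalg.inv(A)@B;S=expm(np.real(logm(D))/n)
    print(n,"rows shift",np.round(S[:3,3],4).tolist(),"turn",np.round(R.from_matrix(S[:3,:3]).as_rotvec(),4).tolist())
E
python3 - <<'E'
from h import *
A=cur();B=T4([.50,.15,.34],rot(-.35));C=T4([.47,-.24,.34],rot(-.29))
plan(A,B,13);plan(B,C,10)
E
```

```text
13 rows shift [-0.029, -0.0264, -0.0084] turn [-0.0001, -0.0, -0.0065]
10 rows shift [-0.0095, -0.0379, 0.0] turn [0.0, 0.0, -0.006]
```

Call:
move_arm(
  moves=[
    [1,[-0.029,-0.0264,-0.0084],[0,0,-0.0065]],
    [1,[-0.029,-0.0264,-0.0084],[0,0,-0.0065]],
    [1,[-0.029,-0.0264,-0.0084],[0,0,-0.0065]],
    [1,[-0.029,-0.0264,-0.0084],[0,0,-0.0065]],
    [1,[-0.029,-0.0264,-0.0084],[0,0,-0.0065]],
    [1,[-0.029,-0.0264,-0.0084],[0,0,-0.0065]],
    [1,[-0.029,-0.0264,-0.0084],[0,0,-0.0065]],
    [1,[-0.029,-0.0264,-0.0084],[0,0,-0.0065]],
    [1,[-0.029,-0.0264,-0.0084],[0,0,-0.0065]],
    [1,[-0.029,-0.0264,-0.0084],[0,0,-0.0065]],
  ],
)

```text
time: 0.98
eef_pos: [0.4467, 0.2534, 0.3156]
tcp_rot: [0.184, 0.983, -0.0, -0.0]
contact_force: [1.8, -0.5, -0.3]
opening: 0.999
finger_force: 0.0
```

Run:
```python
from h import *
s=get_state();print(np.round(s["qpos"],4).tolist(),np.round(s["eef_pos"],4).tolist())
w=read_camera("wrist");cv2.imwrite("pics/w1.png",cv2.resize(w[:,:,::-1],(800,600)))
np.save("w1.npy",np.r_[s["eef_pos"],s["tcp_rot"]])
plan(cur(),T4([.47,-.24,.34],rot(-.29)),12)
```

```text
[0.3183, -0.1305, 1.8669, 0.0, 1.4052, -0.8833] [0.4467, 0.2534, 0.3156]
12 rows shift [-0.0149, -0.0379, -0.0018] turn [-0.0002, 0.0005, -0.007]
```

View pics/w1.png

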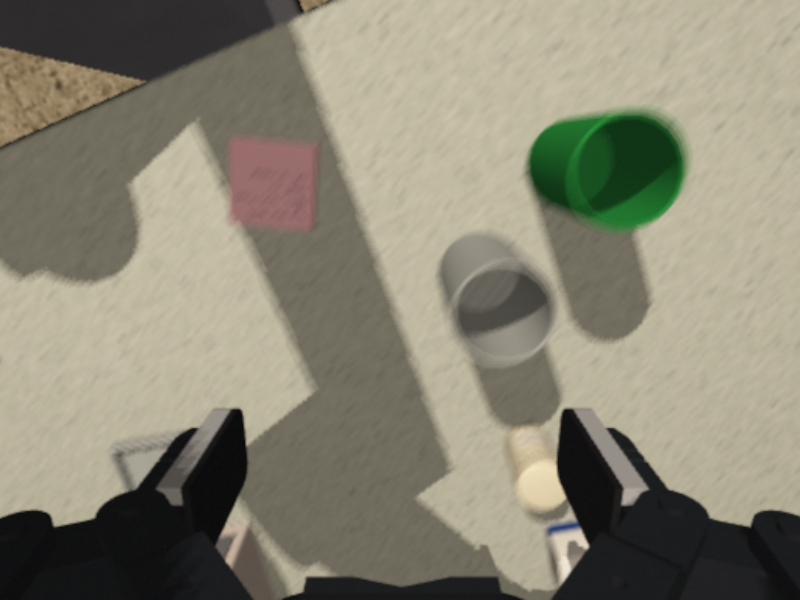

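Wrist view: pot rim centred at about (502,313) of 800, green pot at (628,170), cream jar at (540,480), pad at (273,183).

Call:
move_arm(
  moves=[
    [1,[-0.018,-0.0415,-0.0018],[0,0,-0.007]],
    [1,[-0.018,-0.0415,-0.0018],[0,0,-0.007]],
    [1,[-0.018,-0.0415,-0.0018],[0,0,-0.007]],
    [1,[-0.018,-0.0415,-0.0018],[0,0,-0.007]],
    [1,[-0.018,-0.0415,-0.0018],[0,0,-0.007]],
    [1,[-0.018,-0.0415,-0.0018],[0,0,-0.007]],
    [1,[-0.018,-0.0415,-0.0018],[0,0,-0.007]],
    [1,[-0.018,-0.0415,-0.0018],[0,0,-0.007]],
    [1,[-0.018,-0.0415,-0.0018],[0,0,-0.007]],
    [1,[-0.014,-0.02,-0.0018],[0,0,-0.007]],
  ],
)

```text
time: 1.87
eef_pos: [0.4785, -0.1453, 0.3318]
tcp_rot: [0.151, 0.989, -0.001, -0.0]
contact_force: [0.8, 0.5, 0.4]
opening: 1.001
finger_force: 0.0
```

Run:
```python
from h import *
v=np.load("w1.npy");s1=dict(eef_pos=v[:3],tcp_rot=v[3:])
f=lambda x,y:((x+.5)/1.5625-.5,(y+.5)/1.5625-.5)
print("pot",atz("wrist",f(502,313),.12,s1),"L/R",atz("wrist",f(453,313),.12,s1),atz("wrist",f(553,313),.12,s1),"jar top",atz("wrist",f(542,486),.072,s1),"green",atz("wrist",f(628,170),.12,s1))
import time
read_camera("scene");s=get_state();print(np.round(s["qpos"],4).tolist(),np.round(s["eef_pos"],4).tolist())
w=read_camera("wrist");cv2.imwrite("pics/w2.png",cv2.resize(w[:,:,::-1],(800,600)))
np.save("w2.npy",np.r_[s["eef_pos"],s["tcp_rot"]])
b=read_camera("side");cv2.imwrite("pics/b2b.png",b[:,:,::-1])
```

```text
pot [0.49848645 0.30315656 0.12      ] L/R [0.48679823 0.27305405 0.12      ] [0.51065014 0.33448361 0.12      ] jar top [0.67304106 0.29045753 0.072     ] green [0.43932239 0.40283839 0.12      ]
[-0.4999, -0.1662, 1.8695, -0.0028, 1.4364, -1.7655] [0.4798, -0.1478, 0.3318]
```

View pics/w2.png

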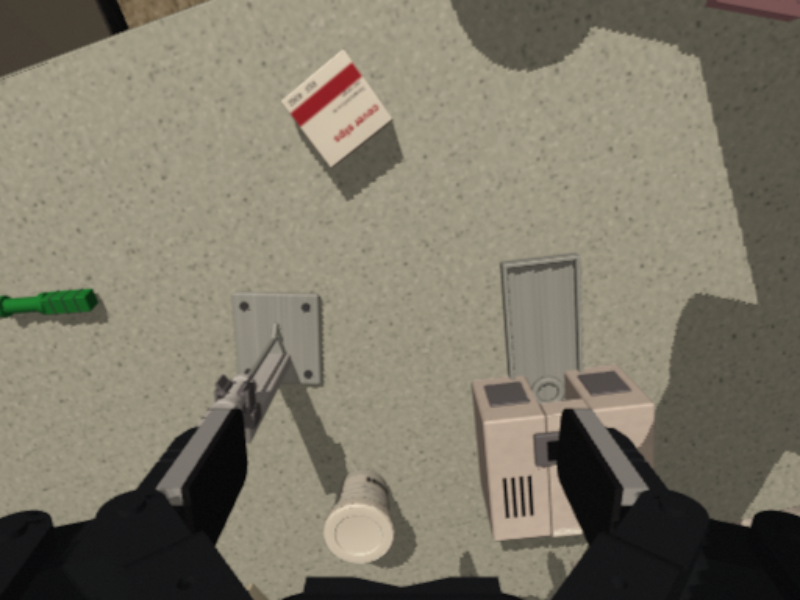

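The wrist view shows the key ring at (547,388) in the slot mouth, apron front corners at (502,262) and (577,257), stand base corners at (233,293), (320,292) and (322,384), and the hook tip at (277,328).

Run:
```python
from h import *
v=np.load("w2.npy");s=dict(eef_pos=v[:3],tcp_rot=v[3:])
f=lambda L:(np.array(L)+.5)/1.5625-.5
c=[atz("wrist",f(q),.008,s) for q in [(233,293),(320,292),(322,384)]]
print("base",np.round(c,4).tolist(),np.linalg.norm(c[0]-c[1]),np.linalg.norm(c[1]-c[2]))
e=c[1]-c[0];d=c[2]-c[1];print("yaw from y",np.arctan2(-e[0],e[1]),"from x",np.arctan2(d[1],d[0]),"centre",(c[0]+c[2])/2)
print("tip",atz("wrist",f((277,327)),.0105,s))
U=np.array([[0,-70,0],[0,70,0],[0,-70,84],[0,70,84],[120,-70,84],[-110,-32,14],[-110,32,14]])/1e3
print(fit("wrist",U,f([(472,381),(625,368),(480,412),(652,402),(497,538),(502,262),(577,257)]),[.64,-.06,-.165],s))
print("eye",atz("wrist",f((547,389)),.010,s))
# kinematics: planar fit
Q=[[.287,1.578,1.2786],[-.1305,1.8669,1.4052],[-.1662,1.8695,1.4364]]
P=[[.2839,.6116,.23],[.4467,.2534,.3156],[.4798,-.1478,.3318]]
for q,p in zip(Q,P):print(sum(q),np.hypot(*p[:2]),p[2])
# r=L1 s2+L2 s23 , z=h'+L1 c2+L2 c23
M=[];y=[]
for q,p in zip(Q,P):
    a,b_=q[0],q[0]+q[1];M+= [[np.sin(a),np.sin(b_),0],[np.cos(a),np.cos(b_),1]];y+=[np.hypot(*p[:2]),p[2]]
print(np.linalg.lstsq(np.array(M),np.array(y),rcond=None))
```

```text
base [[0.4837, -0.3105, 0.008], [0.5063, -0.2355, 0.008], [0.5921, -0.2649, 0.008]] 0.07841481502839648 0.09065710233799437
yaw from y -0.2932375561484553 from x -0.3310505556693847 centre [ 0.53787792 -0.28772327  0.008     ]
tip [ 0.52514522 -0.28377724  0.0105    ]
(array([ 0.6441813 , -0.06059863, -0.17548669]), array([[-1.4, -1.9],
       [-5.4, -4.7],
       [ 1.2,  6. ],
       [ 2.6, -0.4],
       [-2.2,  2.6],
       [ 0.9,  2. ],
       [ 0.1, -0.8]]))
eye [ 0.66007802 -0.06265899  0.01      ]
3.1436 0.674280186569352 0.23
3.1416 0.5135683498814934 0.3156
3.1397 0.5020486828983819 0.3318
(array([ 0.42869814,  0.57765113, -0.01418648]), array([8.29913442e-07]), np.int32(3), array([2.48141018, 1.66716092, 0.25135226]))
```

```bash
cat >> h.py <<'E'
YP=-.305; TG=-np.radians(25)
def pickTCP(gp,yaw,lean,h=.006,tg=TG): # TCP pose when pick grip centre gp; lean>0 top to -x; pads h above grip centre
    Rp=R.from_euler('z',yaw)*R.from_euler('y',-lean)
    r=Rp*rot(0,tg)
    g=np.asarray(gp)+Rp.apply([0,0,h]);return T4(g+r.apply([0,0,.019]),r)
E
python3 - <<'E'
from h import *
G=pickTCP([.536,-.2875,.177],YP,0);B=G.copy();B[:3,3]-=.1*G[:3,2]
print(G[:3,3],B[:3,3]);plan(cur(),B,10);plan(B,G,8)
E
```

```text
[ 0.52834085 -0.28508872  0.16578015] [ 0.56865216 -0.29777966  0.25641093]
10 rows shift [-0.0145, -0.0121, 0.0048] turn [0.0, 0.0435, 0.0002]
8 rows shift [0.0, 0.0, 0.0125] turn [-0.0, -0.0, 0.0]
```

Call:
move_arm(
  moves=[
    [1,[-0.0145,-0.0121,0.0048],[0,0.0435,0]],
    [1,[-0.0145,-0.0121,0.0048],[0,0.0435,0]],
    [1,[-0.0145,-0.0121,0.0048],[0,0.0435,0]],
    [1,[-0.0145,-0.0121,0.0048],[0,0.0435,0]],
    [1,[-0.0145,-0.0121,0.0048],[0,0.0435,0]],
    [1,[-0.0145,-0.0121,0.0048],[0,0.0435,0]],
    [1,[-0.0145,-0.0121,0.0048],[0,0.0435,0]],
    [1,[-0.0145,-0.0121,0.0048],[0,0.0435,0]],
    [1,[-0.0145,-0.0121,0.0048],[0,0.0435,0]],
    [1,[-0.0145,-0.0121,0.0048],[0,0.0435,0]],
  ],
)

```text
time: 2.85
eef_pos: [0.5703, -0.2951, 0.2569]
tcp_rot: [0.145, 0.965, 0.032, -0.214]
contact_force: [1.2, 0.1, 0.2]
opening: 0.998
finger_force: 0.0
```

Run:
```python
from h import *
read_camera("wrist");s=get_state();w=read_camera("wrist")
cv2.imwrite("pics/w3.png",cv2.resize(w[150:384,100:420,::-1],None,fx=2.5,fy=2.5,interpolation=cv2.INTER_CUBIC))
np.save("w3.npy",np.r_[s["eef_pos"],s["tcp_rot"]])
G=pickTCP([.536,-.2875,.177],YP,0);plan(cur(),G,8)
print(s["eef_pos"],s["qpos"],proj("wrist",[[.536,-.2875,.198],[.536,-.2875,.120]],s))
q=s["qpos"];t=sum(q[[1,2,4]])-np.pi;a,b_=q[1],q[1]+q[2]
r=.4287*np.sin(a)+.5777*np.sin(b_);z=-.01419+.4287*np.cos(a)+.5777*np.cos(b_)
print("tilt",t,"D from r",(r-np.hypot(*s["eef_pos"][:2]))/np.sin(t),"D from z",(s["eef_pos"][2]-z)/(1-np.cos(t)))
```

```text
8 rows shift [0.0002, -0.0003, 0.012] turn [-0.0001, -0.0008, 0.0007]
[ 0.57038309 -0.29733603  0.25167649] [-0.59016882  0.44918089  1.37311046 -0.12462217  1.74447771 -1.85687656] [[256.939505   203.35180304]
 [256.94590615 214.78762991]]
tilt 0.42517641079358404 D from r 0.2483730646586534 D from z 0.26342901643137406
```

View pics/w3.png

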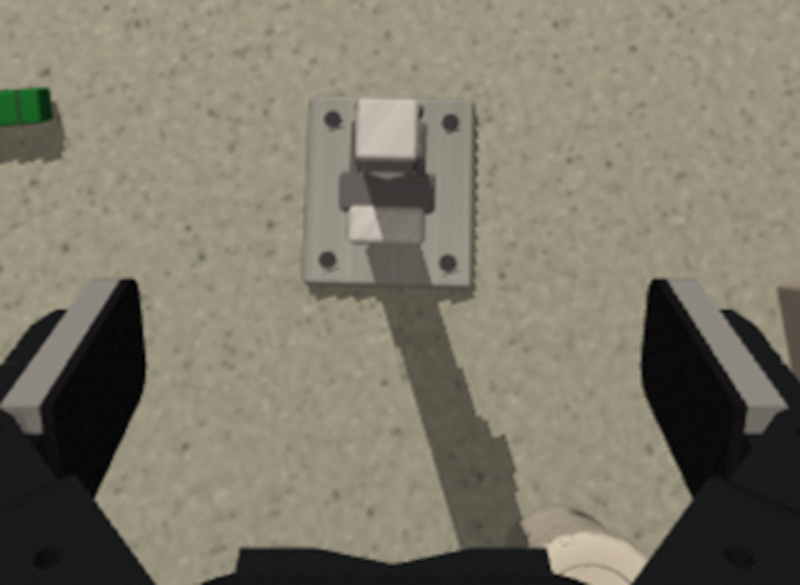

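The grip's top face is centred in the crop at (388,128) and sits square to the fingers, about 1–1.5 mm off the prediction.

Run:
```python
from h import *
v=np.load("w3.npy");s=dict(eef_pos=v[:3],tcp_rot=v[3:])
p=atz("wrist",(255.0,201.0),.198,s);print(p)
G=pickTCP([p[0],p[1],.177],YP,0);plan(cur(),G,8)
```

```text
[ 0.53421023 -0.28822554  0.198     ]
8 rows shift [0.0004, -0.0004, 0.0121] turn [-0.0001, -0.0008, 0.0007]
```

Call:
move_arm(
  moves=[
    [1,[0.0004,-0.0004,0.0121],[0,-0.0008,0.0007]],
    [1,[0.0004,-0.0004,0.0121],[0,-0.0008,0.0007]],
    [1,[0.0004,-0.0004,0.0121],[0,-0.0008,0.0007]],
    [1,[0.0004,-0.0004,0.0121],[0,-0.0008,0.0007]],
    [1,[0.0004,-0.0004,0.0121],[0,-0.0008,0.0007]],
    [1,[0.0004,-0.0004,0.0121],[0,-0.0008,0.0007]],
    [1,[0.0004,-0.0004,0.0121],[0,-0.0008,0.0007]],
    [1,[0.0004,-0.0004,0.0121],[0,-0.0008,0.0007]],
    [1,[0,0,0],[0,0,0]],
    [1,[0,0,0],[0,0,0]],
  ],
)

```text
time: 3.78
eef_pos: [0.5263, -0.2863, 0.1699]
tcp_rot: [0.149, 0.966, 0.032, -0.211]
contact_force: [0.8, -0.3, 0.5]
opening: 1.001
finger_force: 0.0
```

Run:
```python
from h import *
G=pickTCP([.5342,-.2882,.177],YP,0);plan(cur(),G,1);print(get_state()["contact_force"])
```

```text
1 rows shift [-0.0018, 0.0005, 0.0037] turn [-0.0015, 0.006, -0.0009]
[ 0.83375945 -0.2973986   0.50433209]
```

Call:
move_arm(
  grip_force=110,
  moves=[
    [1,[-0.0005,0,0.001],[0,0.002,0]],
    [1,[0,0,0],[0,0,0]],
    [0.3,[0,0,0],[0,0,0]],
    [0.3,[0,0,0],[0,0,0]],
    [0,[0,0,0],[0,0,0]],
    [0,[0,0,0],[0,0,0]],
    [0,[0,0,0],[0,0,0]],
    [0,[0,0,0],[0,0,0]],
    [0,[0,0,0],[0,0,0]],
    [0,[0,0,0],[0,0,0]],
  ],
)

```text
time: 4.62
eef_pos: [0.527, -0.2866, 0.1699]
tcp_rot: [0.149, 0.966, 0.031, -0.211]
contact_force: [0.4, -0.2, -0.2]
opening: 0.164
finger_force: 107.3
```

Run:
```python
from h import *
G=pickTCP([.5342,-.2882,.177],YP,0);plan(cur(),G,1);s=get_state();print(s["contact_force"],s["opening"],s["finger_force"])
C=cur();D=C.copy();d=R.from_euler('z',YP).apply([-.05,0,.003]);D[:3,3]+=d;plan(C,D,10)
```

```text
1 rows shift [-0.0011, 0.0007, 0.004] turn [-0.0024, 0.006, -0.0009]
[ 0.35075558 -0.20829824 -0.24152189] 0.1644264404030519 107.31194615364075
10 rows shift [0.0047, 0.0, 0.0018] turn [-0.0, -0.0, -0.0]
```

Call:
move_arm(
  moves=[
    [0,[0.0045,0,0.002],[0,0,0]],
    [0,[0.0045,0,0.002],[0,0,0]],
    [0,[0.0045,0,0.002],[0,0,0]],
    [0,[0.0045,0,0.002],[0,0,0]],
    [0,[0.0045,0,0.002],[0,0,0]],
    [0,[0.0045,0,0.002],[0,0,0]],
    [0,[0.0045,0,0.002],[0,0,0]],
    [0,[0.0045,0,0.002],[0,0,0]],
    [0,[0.0045,0,0.0015],[0,0,0]],
    [0,[0.0045,0,0.0015],[0,0,0]],
  ],
)

```text
time: 5.45
eef_pos: [0.4797, -0.2717, 0.171]
tcp_rot: [0.149, 0.965, 0.031, -0.212]
contact_force: [0.5, -0.2, -0.4]
opening: 0.165
finger_force: 107.2
```

Run:
```python
from h import *
s=get_state();C=cur();print(s["contact_force"],s["wrist_torque"],s["finger_force"],s["eef_pos"],s["qpos"])
D=C.copy();d=R.from_euler('z',YP).apply([-.02,0,.08]);D[:3,3]+=d;plan(C,D,10)
```

```text
[ 0.51573587 -0.16857829 -0.37567327] [-0.13258486 -0.21396248  0.02551006] 107.23854660987854 [ 0.47965173 -0.27168089  0.17096943] [-0.63633792  0.31500332  1.69890308 -0.13838899  1.53792589 -1.8682827 ]
10 rows shift [0.0052, -0.0, -0.0064] turn [0.0, -0.0, -0.0]
```

```bash
cat >> h.py <<'E'
UM=np.array([.6443,-.0608,.006]);UY=-.172
def unit(p): return UM+R.from_euler('z',UY).apply(p)      # from slot_mouth frame
import os
if os.path.exists("tp.npy"): TP=np.load("tp.npy")          # tool_from_pick (grip frame)
TIP=np.array([-.0107,0,-.1665])
def forTip(p,yaw,lean):  # tool pose putting the tip at p
    r=R.from_euler('z',yaw)*R.from_euler('y',-lean)
    return T4(np.asarray(p)-r.apply(TIP),r)@np.linalg.inv(TP)
def tipnow(C=None):
    C=cur() if C is None else C
    P=C@TP;t=P[:3,:3]@TIP+P[:3,3];u=R.from_euler('z',-UY).apply(t-UM);e=R.from_matrix(P[:3,:3]).as_euler('zyx')
    return np.round(u*1e3,1),np.round([e[0],-np.degrees(e[1]),np.degrees(e[2])],3)
E
python3 - <<'E'
import h,numpy as np
from h import *
C=cur();A=C.copy();A[:3,3]=[.5268,-.2866,.1699]
np.save("tp.npy",np.linalg.inv(A)@T4([.5342,-.2882,.177],R.from_euler('z',YP)))
h.TP=np.load("tp.npy");print(np.round(h.TP,4).tolist())
D=C.copy();D[:3,3]+=R.from_euler('z',YP).apply([-.02,0,.07])
W=forTip(unit([-.035,0,.06]),UY,np.radians(42))
plan(C,D,5);plan(D,W,12);print(D[:3,3],W[:3,3],tipnow())
E
```

```text
[[-0.9084, 0.0009, 0.4181, -0.0039], [0.0, 1.0, -0.0022, 0.0007], [-0.4181, -0.002, -0.9084, -0.0096], [0.0, 0.0, 0.0, 1.0]]
5 rows shift [0.0095, -0.0, -0.011] turn [0.0, -0.0, -0.0]
12 rows shift [0.0004, 0.0193, 0.0048] turn [0.0007, -0.061, -0.0112]
[ 0.46057479 -0.26567503  0.24096943] [ 0.50692619 -0.03764235  0.18657245] (array([-129.2, -234.8,    5.6]), array([-0.305, -0.   , -0.   ]))
```

Call:
move_arm(
  moves=[
    [0,[0.0095,0,-0.011],[0,0,0]],
    [0,[0.0095,0,-0.011],[0,0,0]],
    [0,[0.0095,0,-0.011],[0,0,0]],
    [0,[0.0095,0,-0.011],[0,0,0]],
    [0,[0.0095,0,-0.011],[0,0,0]],
    [0,[0.0004,0.0193,0.0048],[0.0007,-0.061,-0.0112]],
    [0,[0.0004,0.0193,0.0048],[0.0007,-0.061,-0.0112]],
    [0,[0.0004,0.0193,0.0048],[0.0007,-0.061,-0.0112]],
    [0,[0.0004,0.0193,0.0048],[0.0007,-0.061,-0.0112]],
    [0,[0.0004,0.0193,0.0048],[0.0007,-0.061,-0.0112]],
  ],
)

```text
time: 6.28
eef_pos: [0.4797, -0.1698, 0.2208]
tcp_rot: [0.124, 0.99, 0.012, -0.059]
contact_force: [0.7, 0.2, -0.9]
opening: 0.169
finger_force: 107.4
```

Call:
move_arm(
  moves=[
    [0,[0.0004,0.0193,0.0048],[0.0007,-0.061,-0.0112]],
    [0,[0.0004,0.0193,0.0048],[0.0007,-0.061,-0.0112]],
    [0,[0.0004,0.0193,0.0048],[0.0007,-0.061,-0.0112]],
    [0,[0.0004,0.0193,0.0048],[0.0007,-0.061,-0.0112]],
    [0,[0.0004,0.0193,0.0048],[0.0007,-0.061,-0.0112]],
    [0,[0.0004,0.0193,0.0048],[0.0007,-0.061,-0.0112]],
    [0,[0.0004,0.0193,0.0048],[0.0007,-0.061,-0.0112]],
    [0,[0,0,0],[0,0,0]],
    [0,[0,0,0],[0,0,0]],
    [0,[0,0,0],[0,0,0]],
  ],
)

```text
time: 7.12
eef_pos: [0.5082, -0.0385, 0.1882]
tcp_rot: [0.085, 0.985, -0.014, 0.15]
contact_force: [-0.0, -0.1, 0.1]
opening: 0.165
finger_force: 107.3
```

Run:
```python
from h import *
print(tipnow());W=forTip(unit([-.035,0,.06]),UY,np.radians(42));plan(cur(),W,1)
s=get_state();print(s["qpos"],s["finger_force"],s["opening"])
w=read_camera("wrist");b=read_camera("side")
np.save("w4.npy",np.r_[s["eef_pos"],s["tcp_rot"]]);cv2.imwrite("pics/w4.png",w[:,:,::-1]);cv2.imwrite("pics/b4.png",b[:,:,::-1])
tip=unit([-.035,0,.06])
C=cur();P=C@TP;t=P[:3,:3]@TIP+P[:3,3];g=P[:3,3]
for n in("wrist","side","scene"):print(n,proj(n,[t,g,unit([.016,0,.003])],s))
```

```text
(array([-33.4,  -0.7,  61.8]), array([-0.229, 41.334, -8.835]))
1 rows shift [0.0018, 0.0006, 0.0011] turn [-0.001, 0.0018, 0.0008]
[-0.29120034 -0.21131747  2.19266322  0.04303759  0.85895862 -1.71259384] 107.29349613189697 0.1650530773410425
wrist [[258.6066415  251.38935777]
 [259.36757293 285.24758982]
 [259.68932105 247.18942249]]
side [[249.97123641 200.26959559]
 [241.95570453 181.0559974 ]
 [252.94017552 207.52447396]]
scene [[241.32404658 201.88534247]
 [254.97515163 186.20508307]
 [235.21682986 208.0360624 ]]
```

```bash
sed -i "s/as_euler('zyx')/as_euler('ZYX')/" h.py
python3 - <<'E'
import cv2,numpy as np
b=cv2.imread("pics/b4.png")[160:235,215:282];w=cv2.imread("pics/w4.png")[170:320,190:324]
k=lambda i,f:cv2.resize(i,None,fx=f,fy=f,interpolation=cv2.INTER_CUBIC)
I=np.hstack([k(b,6),k(w,3)]);print(I.shape)
cv2.imwrite("pics/c4.png",I)
E
```

```text
(450, 804, 3)
```

View pics/c4.png

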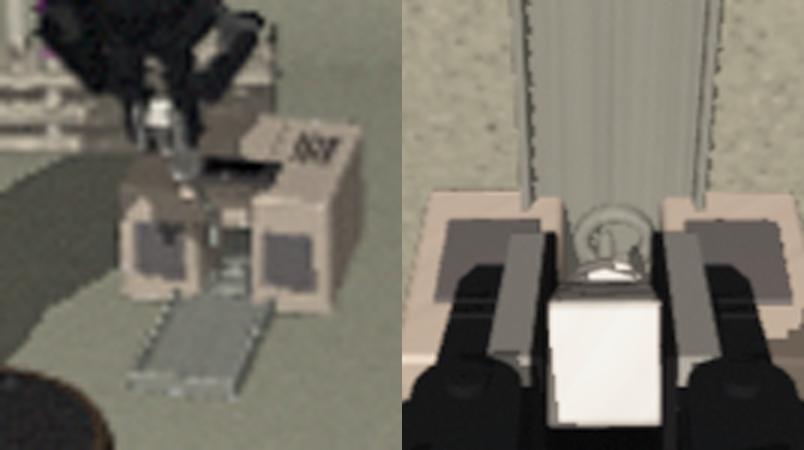

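The wrist panel of this composite puts the key ring centre at about (615,240) and the hook tip at (600,245). So the hook sits about 2 mm to -y of the prediction, and the eye is 16–18 mm deep and centred in the slot.

Run:
```python
from h import *
L=np.radians(42);print(tipnow())
W=[cur()]+[forTip(unit(np.array(p)/1e3),UY,L) for p in [(-12,1.5,13.5),(7,1.5,10.5),(16.5,1.5,7),(17.5,1.5,4)]]
for a,b,n in zip(W,W[1:],(5,3,2,1)):plan(a,b,n)
```

```text
(array([-33. ,  -1.3,  61.6]), array([-0.172, 42.104, -0.078]))
5 rows shift [-0.0012, 0.0005, 0.0104] turn [-0.0002, 0.0004, -0.0001]
3 rows shift [-0.0058, 0.0, 0.0028] turn [-0.0, -0.0, -0.0]
2 rows shift [-0.004, 0.0, 0.0031] turn [-0.0, -0.0, -0.0]
1 rows shift [-0.0001, 0.0, 0.0032] turn [-0.0, -0.0, -0.0]
```

Call:
move_arm(
  moves=[
    [0,[-0.0012,0.0005,0.0104],[0,0.0004,0]],
    [0,[-0.0012,0.0005,0.0104],[0,0.0004,0]],
    [0,[-0.0012,0.0005,0.0104],[0,0.0004,0]],
    [0,[-0.0012,0.0005,0.0104],[0,0.0004,0]],
    [0,[-0.0012,0.0005,0.0104],[0,0,0]],
    [0,[0,0,0],[0,0,0]],
    [0,[0,0,0],[0,0,0]],
    [0,[0,0,0],[0,0,0]],
    [0,[0,0,0],[0,0,0]],
    [0,[0,0,0],[0,0,0]],
  ],
)

```text
time: 8.05
eef_pos: [0.5293, -0.0393, 0.1396]
tcp_rot: [0.085, 0.985, -0.014, 0.15]
contact_force: [0.1, 1.1, -0.5]
opening: 0.168
finger_force: 107.3
```

Run:
```python
from h import *
L=np.radians(42);print(tipnow(),get_state()["contact_force"])
W=[cur()]+[forTip(unit(np.array(p)/1e3),UY,L) for p in [(7,1.5,10.5),(16.5,1.5,7),(17.5,1.5,4)]]
for a,b,n in zip(W,W[1:],(3,2,1)):plan(a,b,n)
```

```text
(array([-12.6,   2.1,  13.1]), array([-0.171, 42.019, -0.05 ])) [ 0.07774795  1.11587781 -0.49092295]
3 rows shift [-0.006, -0.0002, 0.0028] turn [-0.0002, 0.0001, 0.0002]
2 rows shift [-0.004, 0.0, 0.0031] turn [-0.0, -0.0, -0.0]
1 rows shift [-0.0001, 0.0, 0.0032] turn [-0.0, -0.0, -0.0]
```

Call:
move_arm(
  moves=[
    [0,[-0.006,0,0.0028],[0,0,0]],
    [0,[-0.006,0,0.0028],[0,0,0]],
    [0,[-0.006,0,0.0028],[0,0,0]],
    [0,[-0.004,0,0.0031],[0,0,0]],
    [0,[-0.004,0,0.0031],[0,0,0]],
    [0,[0,0,0.0032],[0,0,0]],
    [0,[0,0,0],[0,0,0]],
    [0,[0,0,0],[0,0,0]],
    [0,[0,0,0],[0,0,0]],
    [0,[0,0,0],[0,0,0]],
  ],
)

```text
time: 8.88
eef_pos: [0.5585, -0.0444, 0.1296]
tcp_rot: [0.085, 0.985, -0.014, 0.149]
contact_force: [-1.1, -0.3, 0.3]
opening: 0.165
finger_force: 107.6
```

Run:
```python
from h import *
L=np.radians(42);s=get_state();print(tipnow(),s["contact_force"],s["finger_force"])
w=read_camera("wrist");cv2.imwrite("pics/w5.png",w[:,:,::-1]);b=read_camera("side");cv2.imwrite("pics/b5.png",b[:,:,::-1])
C=cur();D=C.copy();D[:3,3]+=[0,0,-.002];plan(C,D,1)
D=C.copy();D[:3,3]+=R.from_euler('z',UY).apply([-.01,0,0]);plan(C,D,1)
```

```text
(array([16.8,  2.1,  2.9]), array([-1.7100e-01,  4.1933e+01, -4.0000e-02])) [-1.13494081 -0.30705062  0.33443934] 107.56992101669312
1 rows shift [0.0006, 0.0, 0.0019] turn [0.0, 0.0, 0.0]
1 rows shift [0.0096, -0.0, -0.003] turn [0.0, 0.0, 0.0]
```

Call:
move_arm(
  moves=[
    [0,[0.0038,0,-0.0012],[0,0,0]],
    [0,[0.0048,0,-0.0015],[0,0,0]],
    [0,[0.0048,0,-0.0015],[0,0,0]],
    [0,[0.0048,0,-0.0015],[0,0,0]],
    [0,[0.0048,0,-0.0015],[0,0,0]],
    [0,[0.0048,0,-0.0015],[0,0,0]],
    [0,[0.0048,0,-0.0015],[0,0,0]],
    [0,[0.0048,0,-0.0015],[0,0,0]],
    [0,[0.0038,0,-0.0012],[0,0,0]],
    [0,[0,0,0],[0,0,0]],
  ],
)

```text
time: 9.82
eef_pos: [0.5152, -0.0368, 0.1296]
tcp_rot: [0.085, 0.985, -0.014, 0.149]
contact_force: [-0.5, 0.2, 0.2]
opening: 0.16
finger_force: 107.6
```

Run:
```python
from h import *
s=get_state();print(tipnow(),s["contact_force"],s["finger_force"],s["qpos"])
w=read_camera("wrist");cv2.imwrite("pics/w6.png",w[:,:,::-1])
D=forTip(unit([-.072,.0015,.0035]),UY,np.radians(42));plan(cur(),D,9)
```

```text
(array([-27.2,   2.2,   2.8]), array([-1.7100e-01,  4.1899e+01, -3.7000e-02])) [-0.5087736   0.20210375  0.15313312] 107.63254523277283 [-0.28293711 -0.10873956  2.22151228  0.04554223  0.73091274 -1.71024953]
9 rows shift [0.0048, -0.0001, -0.0015] turn [-0.0, -0.0002, 0.0]
```

Call:
move_arm(
  moves=[
    [0,[0.0038,0,-0.0012],[0,0,0]],
    [0,[0.0048,0,-0.0015],[0,0,0]],
    [0,[0.0048,0,-0.0015],[0,0,0]],
    [0,[0.0048,0,-0.0015],[0,0,0]],
    [0,[0.0048,0,-0.0015],[0,0,0]],
    [0,[0.0048,0,-0.0015],[0,0,0]],
    [0,[0.0048,0,-0.0015],[0,0,0]],
    [0,[0.0048,0,-0.0015],[0,0,0]],
    [0,[0.0048,0,-0.0015],[0,0,0]],
    [0,[0.0018,0,-0.0006],[0,0,0]],
  ],
)

```text
time: 10.7
eef_pos: [0.4699, -0.0289, 0.1296]
tcp_rot: [0.085, 0.985, -0.014, 0.149]
contact_force: [0.1, -0.5, -0.4]
opening: 0.167
finger_force: 107.6
```

Run:
```python
from h import *
s=get_state();print(tipnow(),s["contact_force"],s["qpos"])
w=read_camera("wrist");cv2.imwrite("pics/w7.png",w[:,:,::-1]);b=read_camera("side");cv2.imwrite("pics/b7.png",b[:,:,::-1])
P=unit(np.array([[-110,30,0],[-110,-30,0],[0,30,0],[0,-30,0],[-20,0,3],[-64,0,3]])/1e3)
print(proj("wrist",P,s).round(),proj("side",P).round())
```

```text
(array([-73.2,   2.3,   2.9]), array([-1.7100e-01,  4.1922e+01, -3.6000e-02])) [ 0.14899807 -0.54386868 -0.43235649] [-0.29604778 -0.2301129   2.32398807  0.05032506  0.74993293 -1.72567394]
[[291. 218.]
 [222. 218.]
 [286. 301.]
 [228. 301.]
 [257. 290.]
 [257. 258.]] [[238. 224.]
 [253. 225.]
 [245. 209.]
 [260. 211.]
 [251. 212.]
 [248. 218.]]
```

Run:
```python
from h import *
C=cur();D=C.copy();D[:3,3]+=R.from_euler('z',UY).apply([.006,0,0]);plan(C,D,2)
E=D.copy();E[:3,3]+=[0,0,.1];plan(D,E,8)
F=E.copy();F[:3,3]+=[.03,.11,.06];F[:3,:3]=(R.from_euler('y',.38)*R.from_matrix(E[:3,:3])).as_matrix();plan(E,F,8);print(proj("wrist",unit(np.array([[-64,0,3],[-20,0,3]])/1e3),dict(eef_pos=F[:3,3],tcp_rot=R.from_matrix(F[:3,:3]).as_quat())))
```

```text
2 rows shift [-0.0029, 0.0, 0.0009] turn [0.0, -0.0, -0.0]
8 rows shift [-0.0037, -0.0, -0.0119] turn [0.0, -0.0, -0.0]
8 rows shift [-0.0025, 0.014, -0.0077] turn [0.0078, 0.0468, -0.0025]
[[185.17175067 242.32485234]
 [186.36841353 272.68944205]]
```

Call:
move_arm(
  moves=[
    [0,[-0.0029,0,0.0009],[0,0,0]],
    [0,[-0.0029,0,0.0009],[0,0,0]],
    [0,[-0.002,0,-0.006],[0,0,0]],
    [0,[-0.0037,0,-0.0119],[0,0,0]],
    [0,[-0.0037,0,-0.0119],[0,0,0]],
    [0,[-0.0037,0,-0.0119],[0,0,0]],
    [0,[-0.0037,0,-0.0119],[0,0,0]],
    [0,[-0.0037,0,-0.0119],[0,0,0]],
    [0,[-0.0037,0,-0.0119],[0,0,0]],
    [0,[-0.0037,0,-0.0119],[0,0,0]],
  ],
)

```text
time: 11.63
eef_pos: [0.4771, -0.03, 0.2244]
tcp_rot: [0.085, 0.985, -0.014, 0.149]
contact_force: [0.9, 0.0, -0.5]
opening: 0.166
finger_force: 107.6
```

Call:
move_arm(
  moves=[
    [0,[-0.0025,0.019,-0.0077],[0.0078,0.0468,-0.0025]],
    [0,[-0.0025,0.019,-0.0077],[0.0078,0.0468,-0.0025]],
    [0,[-0.0025,0.019,-0.0077],[0.0078,0.0468,-0.0025]],
    [0,[-0.0025,0.019,-0.0077],[0.0078,0.0468,-0.0025]],
    [0,[-0.0025,0.019,-0.0077],[0.0078,0.0468,-0.0025]],
    [0,[-0.0025,0.019,-0.0077],[0.0078,0.0468,-0.0025]],
    [0,[-0.0025,0.019,-0.0077],[0.0078,0.0468,-0.0025]],
    [0,[-0.0025,0.019,-0.0077],[0.0078,0.0468,-0.0025]],
    [0,[0,0,0],[0,0,0]],
    [0,[0,0,0],[0,0,0]],
  ],
)

```text
time: 12.47
eef_pos: [0.5148, 0.1203, 0.2823]
tcp_rot: [0.08, 0.996, -0.03, -0.039]
contact_force: [-0.9, -0.3, -0.1]
opening: 0.163
finger_force: 107.6
```

Run:
```python
from h import *
read_camera("side");s=get_state();print(tipnow(),s["eef_pos"],s["qpos"])
w=read_camera("wrist");cv2.imwrite("pics/w8.png",w[:,:,::-1])
b=read_camera("side");cv2.imwrite("pics/b8.png",b[:,:,::-1])
P=unit(np.array([[-110,30,0],[-110,-30,0],[0,30,0],[0,-30,0],[-20,0,3],[-64,0,3]])/1e3)
u=proj("wrist",P,s);print(u.round());c=u[4:].mean(0).astype(int);v=proj("side",P)[4:].mean(0).astype(int)
k=lambda i,f:cv2.resize(i,None,fx=f,fy=f,interpolation=cv2.INTER_CUBIC)
x0=max(c[0]-65,0);y0=c[1]-75
W=k(w[y0:y0+150,x0:x0+130,::-1],4);B=k(b[v[1]-25:v[1]+25,v[0]-22:v[0]+22,::-1],6)
I=np.zeros((600,520+264,3),np.uint8);I[:W.shape[0],:520]=W;I[:300,520:]=B;cv2.imwrite("pics/c8.png",I);print(x0,y0,v)
np.save("w8.npy",np.r_[s["eef_pos"],s["tcp_rot"]])
```

```text
(array([-106.3,  147.3,  125.6]), array([-0.135, 20.404, -3.938])) [0.51418217 0.11972865 0.28183479] [ 0.05972089 -0.02230529  1.82802448 -0.04898301  1.42325534 -1.33954441]
[[175. 209.]
 [130. 208.]
 [178. 287.]
 [135. 285.]
 [155. 273.]
 [153. 242.]]
89 182 [249 214]
```

View pics/c8.png

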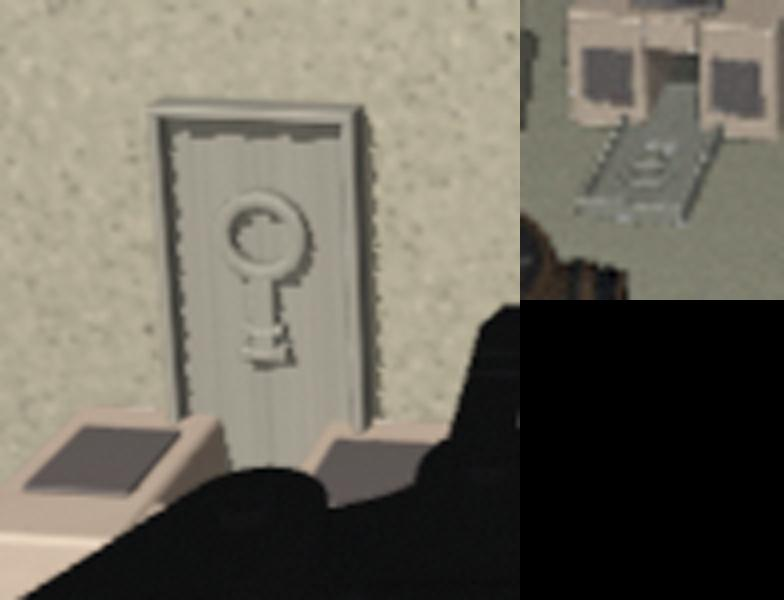

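The key lies wholly on the apron: its bow is at (265,235) and its blade end at (267,365) in the crop, clear of the mouth line at about row 425. Next is the pot.

Run:
```python
from h import *
C=cur();D=C.copy();D[2,3]+=.04
def up(x,y,zb,yaw): return T4([x,y,zb+.169],R.from_euler('z',yaw))@np.linalg.inv(TP)
H=up(.4985,.303,.155,0.05);plan(C,D,2);plan(D,H,10);print(D[:3,3],H[:3,3])
# rim fit in w1
I=cv2.imread("pics/w1.png",0);g=cv2.GaussianBlur(I,(0,0),2);gm=cv2.magnitude(cv2.Sobel(g,cv2.CV_32F,1,0),cv2.Sobel(g,cv2.CV_32F,0,1))
v=np.load("w1.npy");s=dict(eef_pos=v[:3],tcp_rot=v[3:]);a=np.linspace(0,2*np.pi,120,endpoint=False)
best=max((np.mean([gm[min(max(int(q[1]),0),599),min(max(int(q[0]),0),799)] for q in (proj("wrist",np.c_[x+.0355*np.cos(a),y+.0355*np.sin(a),a*0+.12],s)+.5)*1.5625]),x,y) for x in np.arange(.48,.52,.002) for y in np.arange(.285,.325,.002))
print(best)
```

```text
2 rows shift [0.0015, -0.0013, -0.0199] turn [0.0, -0.0, 0.0]
10 rows shift [0.0034, 0.0181, 0.0005] turn [-0.0009, 0.0348, -0.0221]
[0.51352408 0.11914303 0.32159981] [0.49100527 0.30192807 0.3169    ]
(np.float32(38.508358), np.float64(0.502), np.float64(0.303))
```

Call:
move_arm(
  moves=[
    [0,[0.0015,-0.0013,-0.0199],[0,0,0]],
    [0,[0.0015,-0.0013,-0.0199],[0,0,0]],
    [0,[0.0034,0.0181,0.0005],[-0.0009,0.0348,-0.0221]],
    [0,[0.0034,0.0181,0.0005],[-0.0009,0.0348,-0.0221]],
    [0,[0.0034,0.0181,0.0005],[-0.0009,0.0348,-0.0221]],
    [0,[0.0034,0.0181,0.0005],[-0.0009,0.0348,-0.0221]],
    [0,[0.0034,0.0181,0.0005],[-0.0009,0.0348,-0.0221]],
    [0,[0.0034,0.0181,0.0005],[-0.0009,0.0348,-0.0221]],
    [0,[0.0034,0.0181,0.0005],[-0.0009,0.0348,-0.0221]],
    [0,[0.0034,0.0181,0.0005],[-0.0009,0.0348,-0.0221]],
  ],
)

```text
time: 13.45
eef_pos: [0.4986, 0.2658, 0.3161]
tcp_rot: [-0.003, 0.984, -0.011, -0.18]
contact_force: [0.4, -0.4, 0.3]
opening: 0.167
finger_force: 107.4
```

Call:
move_arm(
  moves=[
    [0,[0.0034,0.0181,0.0005],[-0.0009,0.0348,-0.0221]],
    [0,[0.0034,0.0181,0.0005],[-0.0009,0.0348,-0.0221]],
    [0,[0,0,0],[0,0,0]],
    [0,[0,0,0],[0,0,0]],
    [0,[0,0,0],[0,0,0]],
    [0,[0,0,0],[0,0,0]],
    [0,[0,0,0],[0,0,0]],
    [0,[0,0,0],[0,0,0]],
    [0,[0,0,0],[0,0,0]],
    [0,[0,0,0],[0,0,0]],
  ],
)

```text
time: 14.28
eef_pos: [0.4916, 0.3018, 0.3175]
tcp_rot: [-0.024, 0.977, -0.006, -0.214]
contact_force: [-0.2, 0.7, -0.3]
opening: 0.168
finger_force: 107.7
```

Run:
```python
from h import *
C=cur();P=C@TP;print("grip",P[:3,3],R.from_matrix(P[:3,:3]).as_euler('ZYX',degrees=True))
s=get_state();w=read_camera("wrist")
def up(x,y,zb,yaw): return T4([x,y,zb+.169],R.from_euler('z',yaw))@np.linalg.inv(TP)
H=up(.501,.303,.150,0.05);G=up(.501,.303,.008,.05);plan(C,H,2);plan(H,G,12)
for n,st,im in(("wrist",s,w),("side",None,read_camera("side")),("scene",None,read_camera("scene"))):
    cv2.imwrite(f"pics/{n}9.png",im[:,:,::-1])
    g=cv2.GaussianBlur(cv2.cvtColor(im,cv2.COLOR_RGB2GRAY),(0,0),1);gm=cv2.magnitude(cv2.Sobel(g,cv2.CV_32F,1,0),cv2.Sobel(g,cv2.CV_32F,0,1))
    a=np.linspace(0,2*np.pi,120,endpoint=False);L=[]
    for x in np.arange(.48,.52,.002):
        for y in np.arange(.285,.325,.002):
            q=proj(n,np.c_[x+.0355*np.cos(a),y+.0355*np.sin(a),a*0+.12],st).round().astype(int);ok=(q>=0).all(1)&(q[:,0]<512)&(q[:,1]<384)
            L.append((gm[q[ok,1],q[ok,0]].sum()/120,ok.sum(),x,y))
    print(n,max(L))
```

```text
grip [0.49911666 0.30290889 0.3245742 ] [ 2.85787288 -0.04275773  0.00471117]
2 rows shift [-0.002, 0.0, 0.0021] turn [0.0001, 0.0004, -0.0]
12 rows shift [-0.0049, 0.0, 0.0107] turn [0.0, -0.0, 0.0]
wrist (np.float32(126.73942), np.int64(120), np.float64(0.5), np.float64(0.307))
side (np.float32(69.279884), np.int64(120), np.float64(0.486), np.float64(0.315))
scene (np.float32(56.752872), np.int64(120), np.float64(0.512), np.float64(0.323))
```

Call:
move_arm(
  moves=[
    [0,[-0.004,0.001,0.0042],[0,0,0]],
    [0,[-0.0049,0,0.0107],[0,0,0]],
    [0,[-0.0049,0,0.0107],[0,0,0]],
    [0,[-0.0049,0,0.0107],[0,0,0]],
    [0,[-0.0049,0,0.0107],[0,0,0]],
    [0,[-0.0049,0,0.0107],[0,0,0]],
    [0,[-0.0049,0,0.0107],[0,0,0]],
    [0,[-0.0049,0,0.0107],[0,0,0]],
    [0,[-0.0049,0,0.0107],[0,0,0]],
    [0,[0,0,0],[0,0,0]],
  ],
)

```text
time: 15.27
eef_pos: [0.4919, 0.3024, 0.2142]
tcp_rot: [-0.024, 0.976, -0.007, -0.216]
contact_force: [-0.1, 0.1, -1.9]
opening: 0.167
finger_force: 107.6
```

Call:
move_arm(
  moves=[
    [0,[-0.0049,0,0.0107],[0,0,0]],
    [0,[-0.0049,0,0.0107],[0,0,0]],
    [0,[-0.0049,0,0.0107],[0,0,0]],
    [0,[-0.0035,0,0.0075],[0,0,0]],
    [0,[0,0,0],[0,0,0]],
    [0,[0,0,0],[0,0,0]],
    [0,[0,0,0],[0,0,0]],
    [0,[0,0,0],[0,0,0]],
    [0,[0,0,0],[0,0,0]],
    [0,[0,0,0],[0,0,0]],
  ],
)

```text
time: 16.1
eef_pos: [0.4936, 0.303, 0.1747]
tcp_rot: [-0.024, 0.977, -0.006, -0.213]
contact_force: [0.5, 0.3, 0.1]
opening: 0.168
finger_force: 107.7
```

Run:
```python
from h import *
C=cur();P=C@TP;print("grip",P[:3,3],R.from_matrix(P[:3,:3]).as_euler('ZYX',degrees=True));print(get_state()["contact_force"])
D=C.copy();D[:3,3]+=[0,0,-.002];plan(C,D,1)
```

```text
grip [0.50106871 0.30409496 0.1818236 ] [ 2.8850884  -0.09389189  0.02211633]
[0.52700808 0.29979066 0.0964277 ]
1 rows shift [-0.0008, 0.0, 0.0018] turn [0.0, -0.0, 0.0]
```

Call:
move_arm(
  moves=[
    [0,[-0.0008,0,0.0018],[0,0,0]],
    [0,[-0.0008,0,0.0018],[0,0,0]],
    [0,[-0.0008,0,0.0018],[0,0,0]],
    [0,[-0.0004,0,0.001],[0,0,0]],
    [0,[0,0,0],[0,0,0]],
    [0,[0,0,0],[0,0,0]],
    [0,[0,0,0],[0,0,0]],
    [0,[0,0,0],[0,0,0]],
    [0,[0,0,0],[0,0,0]],
    [0,[0,0,0],[0,0,0]],
  ],
)

```text
time: 16.93
eef_pos: [0.4931, 0.3029, 0.1671]
tcp_rot: [-0.024, 0.977, -0.006, -0.214]
contact_force: [0.2, -0.6, -0.1]
opening: 0.165
finger_force: 107.8
```

Run:
```python
from h import *
C=cur();P=C@TP;print("grip",P[:3,3],get_state()["contact_force"])
```

```text
grip [0.50060732 0.30398984 0.17416974] [ 0.16629743 -0.59960304 -0.09568864]
```

Call:
move_arm(
  grip_force=20,
  moves=[
    [0.2,[0,0,0],[0,0,0]],
    [0.25,[0,0,0],[0,0,0]],
    [0.3,[0,0,0],[0,0,0]],
    [0.4,[0,0,0],[0,0,0]],
    [0.55,[0,0,0],[0,0,0]],
    [0.7,[0,0,0],[0,0,0]],
    [0.85,[0,0,0],[0,0,0]],
    [1,[0,0,0],[0,0,0]],
    [1,[0,0,0],[0,0,0]],
    [1,[0,0,0],[0,0,0]],
  ],
)

```text
time: 17.77
eef_pos: [0.4931, 0.3029, 0.1671]
tcp_rot: [-0.024, 0.977, -0.006, -0.214]
contact_force: [0.1, 0.4, -0.1]
opening: 0.997
finger_force: 0.0
```

Run:
```python
from h import *
s=get_state();print(s["opening"],s["contact_force"])
w=read_camera("wrist");cv2.imwrite("pics/w10.png",w[:,:,::-1])
g=cv2.GaussianBlur(w,(0,0),1).astype(int);m=((g.min(2)>185)&(g.max(2)-g.min(2)<30)).astype(np.uint8)
n,l,st,c=cv2.connectedComponentsWithStats(m);print([(st[i].tolist(),c[i].round().tolist()) for i in range(1,n) if st[i][4]>60])
print(proj("wrist",[[.5006,.304,.195],[.5006,.304,.12]],s))
```

```text
0.9965711125018414 [ 0.11357088  0.36916893 -0.05565374]
[([249, 285, 29, 49, 744], [261.0, 311.0]), ([250, 334, 30, 14, 279], [264.0, 341.0]), ([250, 348, 32, 16, 355], [265.0, 356.0]), ([250, 364, 31, 10, 183], [261.0, 369.0])]
[[260.44557923 291.49185692]
 [259.47572231 273.77547357]]
```

Call:
move_arm(
  moves=[
    [1,[0,0,-0.006],[0,0,0]],
    [1,[0,0,-0.012],[0,0,0]],
    [1,[0,0,-0.015],[0,0,0]],
    [1,[0,0,-0.02],[0,0,0]],
    [1,[0,0,-0.02],[0,0,0]],
    [1,[0,0,-0.02],[0,0,0]],
    [1,[0,0,-0.02],[0,0,0]],
    [1,[0,0,-0.02],[0,0,0]],
    [1,[0,0,0],[0,0,0]],
    [1,[0,0,0],[0,0,0]],
  ],
)

```text
time: 18.65
eef_pos: [0.5496, 0.3061, 0.2898]
tcp_rot: [-0.024, 0.977, -0.006, -0.212]
contact_force: [0.9, 1.8, -0.6]
opening: 0.998
finger_force: 0.0
```

Run:
```python
from h import *
read_camera("side");s=get_state();print(s["eef_pos"],s["contact_force"],s["time"])
w=read_camera("wrist");cv2.imwrite("pics/w11.png",w[:,:,::-1])
# pick's lower end expected inside pot; find bright (white) grip, and verify the rim position
g=cv2.GaussianBlur(cv2.cvtColor(w,cv2.COLOR_RGB2GRAY),(0,0),1);gm=cv2.magnitude(cv2.Sobel(g,cv2.CV_32F,1,0),cv2.Sobel(g,cv2.CV_32F,0,1))
a=np.linspace(0,2*np.pi,120,endpoint=False);L=[]
for x in np.arange(.47,.54,.002):
  for y in np.arange(.275,.335,.002):
    q=proj("wrist",np.c_[x+.0355*np.cos(a),y+.0355*np.sin(a),a*0+.12],s).round().astype(int);ok=(q>=0).all(1)&(q[:,0]<512)&(q[:,1]<384)
    L.append((gm[q[ok,1],q[ok,0]].sum()/120,ok.sum(),x,y))
print(max(L))
h=w.astype(int);m=((h.min(2)>180)&(h.max(2)-h.min(2)<28)).astype(np.uint8)
n,l,st,c=cv2.connectedComponentsWithStats(m)
for i in range(1,n):
    if st[i][4]>60:print(st[i].tolist(),atz("wrist",c[i],.19,s).round(3))
print(proj("wrist",[[.5,.304,.12],[.53,.304,.19]],s))
```

```text
[0.54865855 0.30591593 0.28799954] [-0.02404612 -0.24612163 -0.96894456] 18.7
(np.float32(128.39845), np.int64(120), np.float64(0.5), np.float64(0.30700000000000005))
[254, 217, 14, 12, 80] [0.523 0.305 0.19 ]
[254, 237, 18, 8, 88] [0.536 0.308 0.19 ]
[[258.48643043 202.97248992]
 [256.76390183 231.98172244]]
```

```bash
python3 -c "
from plant import *
print(sign_off())"
```

```text
the job is handed in; nothing more can be done
None
```

The job is handed in at about 19 s: a picture showed the whole key on the open apron, and measurements from the last camera image put the pick in the steel pot, leaning on its rim, with the pot unmoved; I did not view the final scene or re-check the bystanders, and one composite picture came out 804 px wide, just over the 800 px limit.

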